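# Pin the specimen case shut

### The job

Slide the lid of the brown specimen transport case fully shut, then take the red-headed locking pin from the white stand and thread it straight down through the three holes of the hasp (steel ear, yellow lid tongue, lower steel ear), feeling for the hole because the hasp is clamped a little differently every time, and press it home until its collar sits on the upper ear, then let go. Work gently by feel: touch lightly, and never ram or force the pin against the case or hasp. Leave the blue pin, specimen cups, label roll and scanner where they are.

Things in the scene. Friction and masses are not known exactly. Their poses are not given: they have to be found in the camera images.
- case: Brown open-topped transport case, 220 (x) x 130 (y) x 100 mm, fixed to the counter. Origin: centre of its underside; z up; its x axis points towards the end that carries the steel hasp. Two runners along its long sides reach 113 mm; the lid slides between them.
- lid (a joint): Sliding lid of the case (brown plate, 8 mm thick, underside 100 mm above the counter). Value in m: 0 is fully shut against a hard stop, positive is how far it stands open; it opens towards the case's -x and shuts along its +x. It starts 40 to 90 mm open, slides with about 2 N of friction and light damping, and stays where it is left.
- lid_slot (a point): Centre of the slot in the yellow tongue on the lid's +x end (tongue 6 mm thick, 101 to 107 mm above the counter; the point is 104 mm above). The slot is 15 mm (case's x) by 36 mm (y), so it clears the pin wherever the hasp is clamped; with the lid shut it lies between the hasp's ears, 11 mm along y from hasp_mark.
- lid_tab (a point): Centre of the black upright tab on the lid by which it is moved: 10 mm thick (along the case's x), 50 mm wide (case's y), standing from 108 to 138 mm above the counter; the point is 123 mm above the counter. Axes as the case's.
- hasp_mark (a point): ZERO mark of the hasp's slotted mounting, at the height of the upper ear's top face (118 mm above the counter), 135 mm from the case's centre along its x and 11 mm towards its -y; axes as the case's. The hole's centre lies 3 to 19 mm from it along +y (x and height true), new each time, told by no pose: feel or look. Firm sideways, the hasp sinks 1 mm per 6 N, 4.5 mm at most.
- hasp_low (a point): The same zero mark at the top face of the lower ear, 36 mm below hasp_mark. Both ears are one part, flat, 44 mm (x) by 82 mm (y), 6 mm thick, with round vertical 12 mm holes in line. Under the lower ear, 46 mm below hasp_mark, sits a stiff green indicator plunger that the tip must push down: the last 20 mm need 4 to 8 N, so the pin does not drop home by itself.
- pin: Locking pin with a RED head, standing upright in one of the two holes of the white stand, about 90 g. Origin: centre of the underside of its collar; z up along the pin. Above: collar 26 mm across and 5 mm thick, then a square head 18 x 18 mm (sides along its x and y) from 5 to 43 mm. Below: the 10 mm shaft. Any turn about its axis will do.
- pin_collar (a point): Same point as the pin's origin: the underside of its collar, which must end on the upper ear's top face.
- pin_tip (a point): Tip of the red-headed pin, 66 mm below its collar. The steel shaft is round, 10 mm in diameter, its last 6 mm tapered to 8.4 mm. Contact forces of the pin on case and hasp adding up to over 30 N are too rough.
- stand: Fixed white block 150 (x) x 56 (y) x 72 mm; origin: centre of underside. Two 15 mm through holes at x = +40 and -40 mm hold the red and the blue pin (either way round), their collars resting on the top 72 mm above the counter. The pins lift straight out.
- pin_blue: Similar pin with a BLUE head and a 13 mm shaft, too thick for the hasp; same shape and origin as the red one. Leave it in the stand.
- cup_a: Specimen cup with orange cap, 54 mm across, 65 mm tall; origin: centre of underside. Bystander.
- cup_b: Specimen cup like cup_a. Bystander.
- label_roll: White roll of labels lying flat, 84 mm across, 35 mm high; origin: centre of underside. Bystander.
- scanner: Grey hand scanner lying down, about 140 x 62 x 36 mm; origin: underside of its handle's middle. Bystander.

How it is judged (in metres and radians):
On the way, in this order (a step that is already met when the one before it is completed fails the run):
1. the lid is fully shut (within 3 mm) (value of joint lid below 0.003 m), for 0.2 s.
2. with the lid shut, the pin is through the upper ear and the lid's tongue (tip at least 20 mm below the upper ear's top, within 5 mm in x of hasp_mark and -1 to 23 mm from it in y) (value of joint lid below 0.003 m and z of pin_tip in the frame of hasp_mark below -0.02 m and x of pin_tip in the frame of hasp_mark between -0.005 and 0.005 m and y of pin_tip in the frame of hasp_mark between -0.001 and 0.023 m), for 0.1 s.
At the end, for the whole second after the job is handed in: The lid is shut within 3 mm; the red pin stands upright (within 0.08 rad) and at rest through all three holes, its collar's underside less than 3 mm above the upper ear's top, within 4 mm in x of hasp_mark and 0 to 22 mm from it in y; the pin is released (value of joint lid below 0.003 m and z of pin_collar in the frame of hasp_mark below 0.003 m and x of pin_collar in the frame of hasp_mark between -0.004 and 0.004 m and y of pin_collar in the frame of hasp_mark between 0 and 0.022 m and angle between pin's own z axis and vertical below 0.08 rad and linear speed of pin below 0.02 m/s); the robot touches nothing.
It fails at once if the contact forces of the pin on the case, lid and hasp add up to more than 30 N (contact force between pin and case above 30 N).
It fails at once if the blue pin, a cup, the label roll or the scanner is moved more than 20 mm (distance of any of pin_blue, cup_a, cup_b, label_roll, scanner from where it was at the start of the episode above 0.02 m).
It also fails if it takes over 72 s, if anything falls off the work surface, if the arm or the gripper's body presses on something with over 40 N, if the wrist force passes 120 N, or if a joint passes its speed limit or range.

### The arm

A 6-joint arm with a two-finger parallel gripper is mounted at the origin on the work surface. World frame = base frame: x ahead of the robot, y to its left, z up, the work surface at z = 0. Lengths are in mm, angles in rad, forces in N, time in s.
With the tool pointing down it reaches from about 375 to 825 mm from the base axis. Payload 5.5 kg.
Tool frame: the origin (TCP) lies on the centre line of the jaws, within the pads' length; the fingertips stand r.tips_ahead ahead of it and the grasp point (between the pads) lies 5 mm behind it (r.tips_ahead is the distance from the TCP to the fingertips, in mm); z points along the fingers, y is the line along which they close (so a half turn about z gives the same grasp; the last joint's range is limited). The gripper opens to 85 mm and grips with 20 to 120 N. Pads are 22 mm wide; open, the fingers measure 114 mm over their backs; the gripper's body (76 mm by 85 mm) begins 54 mm behind the grasp point. The pads swing forward as they close: fully open they stand 13 mm farther back than shut.
Start: joints at [-1.119, 0.314, -0.047, 1.21, 0, 1.571], TCP at [261.948, -539.795, 245.299] pointing down, gripper open.
Joint ranges: [-2.67, 2.67], [-0.69, 1.73], [-1.03, 1.25], [-2.08, 2.16], [-1.42, 1.45], [-3.14, 3.14]. Speed limits (rad/s): [2.39, 2.39, 3.01, 3.14, 3.14, 3.14].

### API

Orientations are given as a unit quaternion [w, x, y, z].
In Python, from rig import read_state, imaging, order, r gives the robot as it stands.
- The arm moves only by the tool jog_arm, never from a script. Its argument "moves" is one flat list of numbers, 7 for each row, row after row: the shift along the tool's x, y, z in m, then the turn, a rotation vector about the tool's x, y, z in degrees, then the opening, from 0 (shut) to 1 (fully open). A call has 1 to 10 rows; each row is the pose to reach, as a shift and turn from the pose commanded when the call began, along the tool's axes at that moment; what a row does not reach only later rows make up. A row lasts 1/10 s, in which the tool goes at most 50 mm and 8.59 degrees, less where a joint would pass 70% of its speed; a pose out of reach is approached as far as the arm can. A call with a gripper value outside its range is refused whole. The fingers move at their own pace and stop on an object; the grip force is fixed at half the most. Time passes only in rows, so rows that repeat a pose let the fingers close. It gives the time, the measured TCP pose, the force, the opening and the grip force at its end, in the units of the state.
- read_state(): the state, without advancing time (a new reading comes with each control period).
- imaging.snapshot(name): name is "scene" or "side" or "wrist"; returns a dict with "pixels" (420x560x3 uint8, blue, green, red), "depth" (420x560 float32, mm along the optical axis (not along the pixel's ray), 0 where there is no reading), "fx", "fy", "cx", "cy" (pixels), "cam_to_world" (4x4, takes a point from camera to world coordinates); the wrist camera has in their place "hand_eye" (4x4, takes a point from camera to tool coordinates, whose origin is the TCP and whose axes are the flange's). Camera axes: x right, y down, z forward; pixel columns grow to the right and rows downward; lengths in mm; the calibration is good to about 2 mm. A picture is of the moment at which its call begins: read the wrist's pose just before it.
- order.finish_job(): hands the job in; it is judged then, once.
The state is a dict: "clock": time; "qpos": joint angles; "joint_vel": joint speeds; "effort": joint torques, N m; "ee_pos": TCP position; "orientation": TCP orientation; "wrist_force": force on the tool from outside, world axes, zero at the start; "ft_torque": the same for the moment, N m; "width": finger opening in mm; "grasp_force": force on a finger pad.
Only numpy, scipy, OpenCV 4.12 (cv2) and the standard library are available. Lean on these libraries where they do the work, as an engineer would, in place of code of your own. Each camera call takes 0.05 s, during which the arm holds its last target. There are 200 camera calls.

## Working session

There is one attempt and no reset: what is moved stays moved. The work goes in short steps, Python scripts to look and compute and a tool call to move; the robot and the scene stay as the last step left them, time stands still between calls to the robot, and variables do not carry over. Pictures are saved under pics/ and viewed, at most 10 in all, crops included, and the job is handed in when it is done.

Besides the shell and the picture viewer there is one more tool, called after "Call:" by a JSON object that holds its "fn" and its "kwargs". jog_arm: Moves the arm, as the interface text tells. Its arguments: {"type":"object","properties":{"moves":{"type":"array","items":{"type":"number"}}},"required":["moves"]}

```bash
mkdir -p pics; ls
cat > h.py <<'E'
import numpy as np, cv2, pickle
from rig import read_state, imaging, order, r
from scipy.spatial.transform import Rotation as R
def T(s):
    M=np.eye(4); q=s["orientation"]; M[:3,:3]=R.from_quat([q[1],q[2],q[3],q[0]]).as_matrix(); M[:3,3]=s["ee_pos"]; return M
def snap(name,fn=None):
    s=read_state(); d=imaging.snapshot(name)
    d["M"]=np.array(d["cam_to_world"]) if "cam_to_world" in d else T(s)@np.array(d["hand_eye"])
    if fn: cv2.imwrite("pics/"+fn+".png",d["pixels"]); pickle.dump(d,open(fn+".pkl","wb"))
    return d
def cloud(d):
    z=d["depth"].astype(float); v,u=np.mgrid[:z.shape[0],:z.shape[1]]
    P=np.stack([(u-d["cx"])/d["fx"]*z,(v-d["cy"])/d["fy"]*z,z],-1)
    W=P@d["M"][:3,:3].T+d["M"][:3,3]; W[z==0]=np.nan; return W
def at_h(d,u,v,h):
    ray=d["M"][:3,:3]@np.array([(u-d["cx"])/d["fx"],(v-d["cy"])/d["fy"],1]); o=d["M"][:3,3]
    return o+ray*(h-o[2])/ray[2]
E
python3 - <<'E'
from h import *
print(read_state(), r.tips_ahead)
a=snap("scene","scene0"); b=snap("side","side0")
print(a["M"].round(2),a["fx"],b["M"].round(2))
E
```

```text
pics
{'clock': 0.0, 'qpos': array([-1.11897717e+00,  3.14242756e-01, -4.80707464e-02,  1.21019752e+00,
        4.11365837e-05,  1.57079675e+00]), 'joint_vel': array([-0.00161224, -0.00070471, -0.00098073, -0.00083056,  0.00048972,
       -0.00078782]), 'effort': array([-1.20081710e-03, -5.39594185e+01,  3.39746225e+01,  1.89879339e-02,
       -8.53297183e-05, -2.35648216e-06]), 'ee_pos': array([ 261.7330073 , -539.29146557,  244.42816584]), 'orientation': array([-8.40168333e-04,  9.74590464e-01,  2.23992618e-01, -1.71993887e-04]), 'wrist_force': array([ 0.65317378,  0.92310618, -0.17279617]), 'ft_torque': array([-0.04066513, -0.00715421, -0.02027047]), 'grasp_force': 0.0, 'width': 85.2990251432133} 14.0
[[ 2.80000e-01  8.30000e-01 -4.80000e-01  1.21560e+03]
 [ 9.60000e-01 -2.30000e-01  1.40000e-01 -1.48300e+02]
 [ 1.00000e-02 -5.00000e-01 -8.70000e-01  1.24872e+03]
 [ 0.00000e+00  0.00000e+00  0.00000e+00  1.00000e+00]] 489.4399859393269 [[ 9.5000e-01 -1.8000e-01  2.4000e-01  3.4094e+02]
 [-3.0000e-01 -5.1000e-01  8.1000e-01 -8.1707e+02]
 [-2.0000e-02 -8.4000e-01 -5.4000e-01  6.7057e+02]
 [ 0.0000e+00  0.0000e+00  0.0000e+00  1.0000e+00]]
```

View pics/scene0.png

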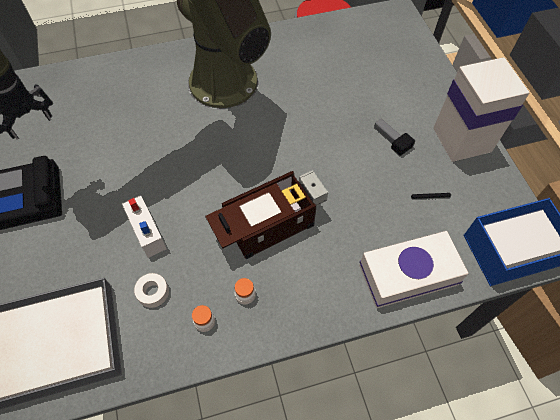

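View pics/side0.png

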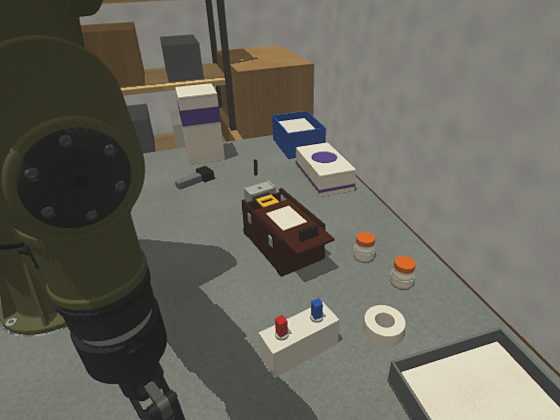

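The scene view shows the red pin at (134,204), the blue pin at (145,228), the case around (262,213), the black tab at (224,222), the yellow tongue at (293,193) and the ear hole near (314,186). The side view agrees: red at (281,325), ear at (262,188).

```bash
cat > m.py <<'E'
from h import *
a=pickle.load(open("scene0.pkl","rb")); b=pickle.load(open("side0.pkl","rb"))
Wa,Wb=cloud(a),cloud(b)
def rep(n,W,m):
    P=W[m]; P=P[~np.isnan(P[:,0])]
    if len(P)<4: print(n,len(P)); return
    (c,s,ang)=cv2.minAreaRect(P[:,:2].astype(np.float32)); print(n,len(P),"mean",P.mean(0).round(1),"rect",np.round(c,1),np.round(s,1),round(ang,1),"z",P[:,2].min().round(),P[:,2].max().round())
for nm,d,W in(("scene",a,Wa),("side",b,Wb)):
    px=d["pixels"].astype(int); B,G,Rr=px[...,0],px[...,1],px[...,2]
    z=W[...,2]; v,u=np.mgrid[:420,:560]
    box=(lambda u0,v0,u1,v1:(u>=u0)&(u<=u1)&(v>=v0)&(v<=v1))
    st=box(110,180,175,265) if nm=="scene" else box(250,290,350,380)
    ca=box(195,160,340,265) if nm=="scene" else box(235,175,340,285)
    rep(nm+" red",W,st&(Rr>130)&(G<70)&(B<70)&(z>105))
    rep(nm+" blue",W,st&(B>110)&(Rr<70)&(z>105))
    rep(nm+" standtop",W,st&(abs(z-72)<4))
    rep(nm+" yellow",W,ca&(Rr>150)&(G>120)&(B<80)&(abs(z-105)<6))
    rep(nm+" tab",W,ca&(z>128)&(z<145))
    e=ca&(abs(z-118)<4)&(abs(Rr-B)<25)&(Rr>110)
    rep(nm+" ear",W,e)
    rep(nm+" case",W,ca&(z>95)&(z<117)&(Rr<110)&(Rr>B+12))
E
python3 m.py
python3 - <<'E'
import cv2
i=cv2.imread("pics/scene0.png")[150:270,195:345]; j=cv2.imread("pics/side0.png")[175:285,235:340]
i=cv2.resize(i,None,fx=2.6,fy=4.0,interpolation=3)if 0 else cv2.resize(i,(750,600),interpolation=3)
cv2.imwrite("pics/c1.png",i)
E
```

```text
scene red 31 mean [ 469.  -342.4  115.9] rect [ 468.3 -342.4] [17.2 13.9] 14.2 z 111.0 121.0
scene blue 34 mean [ 547.2 -323.4  115.3] rect [ 547.5 -323.2] [15.4 15.7] 8.7 z 110.0 119.0
scene standtop 724 mean [ 514.1 -331.    72.6] rect [ 508.7 -332.4] [154.2  56.2] 13.1 z 68.0 76.0
scene yellow 29 mean [561.7  85.9 106.3] rect [558.2  83.9] [49.6 50.9] 11.8 z 101.0 110.0
scene tab 82 mean [ 606.6 -115.9  137.8] rect [574.6   8.1] [ 49.6 272.6] 14.0 z 128.0 143.0
scene ear 377 mean [553.2 132.1 118.6] rect [573.8  53. ] [ 82.7 229.1] 14.1 z 114.0 122.0
scene case 2706 mean [590.8 -34.9 109. ] rect [581.4 -16.4] [134.9 276.9] 12.9 z 95.0 117.0
side red 67 mean [ 467.5 -344.3  114.7] rect [ 468.  -343.7] [16.3 15.8] 9.4 z 112.0 117.0
side blue 55 mean [ 544.9 -326.1  114.9] rect [ 545. -326.] [16.1 15.4] 1.0 z 112.0 117.0
side standtop 1503 mean [ 502.3 -340.1   72.1] rect [ 507.7 -333.1] [151.8  59.9] 13.1 z 68.0 76.0
side yellow 125 mean [557.5  80.4 107.3] rect [558.5  80.2] [48.7 51. ] 16.1 z 104.0 110.0
side tab 115 mean [ 603.1 -122.7  134.8] rect [ 604.3 -120.7] [50.2 12.3] 12.3 z 128.0 140.0
side ear 230 mean [551.7 138.8 118.6] rect [574.1  67.6] [ 83.8 203.4] 18.1 z 114.0 122.0
side case 1977 mean [579.5 -50.3 108.3] rect [580.3 -18.2] [130.1 280.5] 13.0 z 95.0 116.0
```

View pics/c1.png

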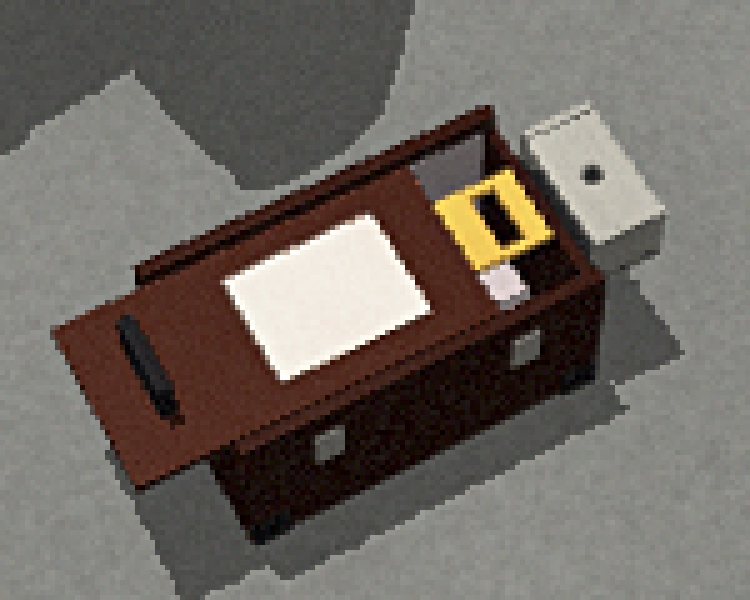

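The crop shows the hole at crop (592,174), which is scene pixel (313.4,184.8). The tab is at about (148,367), with the lid open and the tongue short of the ears.

```bash
cat >> h.py <<'E'
def go(p,yaw_x=None):
    """tool-frame shift (m) and turn (deg) from measured pose to TCP p (mm) with tool down, tool x at yaw_x deg"""
    s=read_state(); M=T(s); d=M[:3,:3].T@(np.array(p)-M[:3,3])/1000
    if yaw_x is None: return d.round(4)
    c,n=np.cos(np.radians(yaw_x)),np.sin(np.radians(yaw_x))
    Rt=np.array([[c,n,0],[n,-c,0],[0,0,-1]]); rv=R.from_matrix(M[:3,:3].T@Rt).as_rotvec(degrees=True)
    return d.round(4),rv.round(2)
E
cat > m2.py <<'E'
from m import *
for nm,d,W in(("scene",a,Wa),("side",b,Wb)):
    px=d["pixels"].astype(int); B,Rr=px[...,0],px[...,2]; z=W[...,2]
    f=(W[...,0]>450)&(W[...,0]<700)
    rep(nm+" ear",W,f&(abs(z-118)<6)&(W[...,1]>98)&(W[...,1]<200)&(Rr>100))
    rep(nm+" lidplate/runner",W,f&(abs(z-110)<5)&(W[...,1]<100)&(W[...,1]>-170)&(Rr>B+15)&(Rr<120))
    rep(nm+" tab",W,f&(z>128)&(z<145)&(W[...,1]<-80)&(W[...,1]>-170))
    
print("hole scene",at_h(a,313.4,184.8,118))
print("corners tab top scene", at_h(a,195+125/5,150+318/5,138),at_h(a,195+168/5,150+415/5,138))
E
python3 m2.py | tail -8
```

```text
scene ear 404 mean [552.  141.2 119. ] rect [554.3 130.9] [82.7 69.5] 14.3 z 112.0 124.0
scene lidplate/runner 2206 mean [590.2 -47.6 109.5] rect [581.7 -19.3] [134.2 271.7] 12.6 z 105.0 115.0
scene tab 81 mean [ 607.7 -119.   137.9] rect [ 606.3 -119. ] [49.6 10.5] 14.2 z 129.0 143.0
side ear 247 mean [551.5 138.5 118.4] rect [564.6 138. ] [ 64.6 114.2] 86.6 z 112.0 122.0
side lidplate/runner 1641 mean [583.8 -56.5 109.3] rect [580.9 -22.4] [128.9 272.1] 13.2 z 105.0 115.0
side tab 115 mean [ 603.1 -122.7  134.8] rect [ 604.3 -120.7] [50.2 12.3] 12.3 z 128.0 140.0
hole scene [552.91251475 142.14639804 118.        ]
corners tab top scene [ 583.19963906 -123.23941894  138.        ] [ 644.08665997 -114.38004956  138.        ]
```

Run:
```python
from h import *
print(go([614,-160,210],13), go([614,-160,130],13))
```

```text
(array([ 0.4825, -0.1874,  0.0348]), array([-9.000e-02,  1.000e-02,  1.289e+01])) (array([ 0.4825, -0.1873,  0.1148]), array([-9.000e-02,  1.000e-02,  1.289e+01]))
```

Call:
{"fn": "jog_arm", "kwargs": {"moves": [0.045,-0.018,0,0,0,4,0,0.09,-0.036,0,0,0,8,0,0.135,-0.054,0.01,0,0,12.9,0,0.18,-0.072,0.01,0,0,12.9,0,0.225,-0.09,0.02,0,0,12.9,0,0.27,-0.108,0.02,0,0,12.9,0,0.315,-0.126,0.03,0,0,12.9,0,0.36,-0.144,0.035,0,0,12.9,0,0.405,-0.162,0.035,0,0,12.9,0,0.45,-0.18,0.035,0,0,12.9,0]}}

```text
clock: 1.1
ee_pos: [588.9, -179.5, 209.7]
orientation: [-0.0, 0.994, 0.113, -0.001]
wrist_force: [0.5, 0.3, -0.7]
width: -0.0
grasp_force: 0.0
```

Run:
```python
from h import *
print(read_state()["clock"],read_state()["wrist_force"],read_state()["width"],go([614,-160,200],13), go([614,-160,130],13))
```

```text
1.1 [ 0.50597301  0.25410232 -0.65517725] -0.015310824836776685 (array([ 0.0289, -0.0134,  0.0096]), array([-0.02,  0.06, -0.01])) (array([ 0.029 , -0.0134,  0.0796]), array([-0.02,  0.06, -0.01]))
```

Call:
{"fn": "jog_arm", "kwargs": {"moves": [0.029,-0.0,0.04,0,0,0,0,0.029,0.0,0.08,0,0,0,0,0.029,-0.012,0.08,0,0,0,0,0.029,-0.024,0.08,0,0,0,0,0.029,-0.036,0.08,0,0,0,0,0.029,-0.048,0.08,0,0,0,0,0.029,-0.06,0.08,0,0,0,0,0.029,-0.07,0.08,0,0,0,0]}}

```text
clock: 1.9
ee_pos: [601.5, -106.3, 132.2]
orientation: [0.001, 0.994, 0.113, 0.001]
wrist_force: [0.6, -3.9, 3.2]
width: -0.0
grasp_force: 1.8
```

Run:
```python
from h import *
s=read_state(); print(s["wrist_force"])
a=snap("scene"); W=cloud(a); z=W[...,2]
m=(z>100)&(z<112)&(W[...,0]>480)&(W[...,0]<640)&(W[...,1]>20)&(W[...,1]<170); p=a["pixels"].astype(int)
m&=(p[...,2]>150)&(p[...,0]<80)
P=W[m]; print(len(P),P.mean(0) if len(P) else 0)
```

```text
[ 0.61263284 -3.93036059  3.18997798]
21 [554.92226514 101.70375819 107.02196965]
```

Call:
{"fn": "jog_arm", "kwargs": {"moves": [0,-0.008,0,0,0,0,0,0,-0.016,0,0,0,0,0,0,-0.022,0,0,0,0,0,0,-0.025,0,0,0,0,0]}}

```text
clock: 2.35
ee_pos: [595.7, -83.4, 130.5]
orientation: [0.002, 0.994, 0.113, 0.0]
wrist_force: [2.9, -13.2, 0.2]
width: 0.1
grasp_force: 6.9
```

Call:
{"fn": "jog_arm", "kwargs": {"moves": [0,-0.001,0,0,0,0,0,0,-0.002,0,0,0,0,0]}}

```text
clock: 2.55
ee_pos: [595.7, -83.4, 130.6]
orientation: [0.004, 0.994, 0.112, 0.0]
wrist_force: [5.2, -14.7, 0.1]
width: 0.1
grasp_force: 7.6
```

Run:
```python
from h import *
s=read_state(); print(s["wrist_force"], s["ee_pos"],go([585,-46,240]),go([553,80,240]))
```

```text
[  5.21522716 -14.70369023   0.06391417] [595.65195778 -83.44044026 130.55710839] [-0.002  -0.0381 -0.1097] [-0.0051 -0.168  -0.1107]
```

Call:
{"fn": "jog_arm", "kwargs": {"moves": [0,0.008,0,0,0,0,0,0,0.008,-0.045,0,0,0,0,0,0,-0.09,0,0,0,0,0,-0.045,-0.11,0,0,0,0,-0.003,-0.09,-0.11,0,0,0,0,-0.004,-0.135,-0.11,0,0,0,0,-0.004,-0.16,-0.11,0,0,0,0,-0.004,-0.16,-0.11,0,0,0,0]}}

```text
clock: 3.35
ee_pos: [553.1, 78.2, 239.8]
orientation: [-0.001, 0.993, 0.115, -0.001]
wrist_force: [0.4, -0.6, 0.5]
width: -0.2
grasp_force: 0.0
```

Run:
```python
from h import *
d=snap("wrist","w1"); print(d["hand_eye"].round(2),d["fx"])
p=np.linalg.inv(d["M"])@[553,142,118,1]; print(p, p[0]/p[2]*d["fx"]+d["cx"],p[1]/p[2]*d["fy"]+d["cy"])
```

```text
[[  -0.     -0.95   -0.31   77.66]
 [   1.     -0.      0.      0.95]
 [  -0.     -0.31    0.95 -128.17]
 [   0.      0.      0.      1.  ]] 375.727006967475
[-63.02941793 -16.69847553 257.24486159   1.        ] 186.92549968324172 183.30244345835743
```

View pics/w1.png

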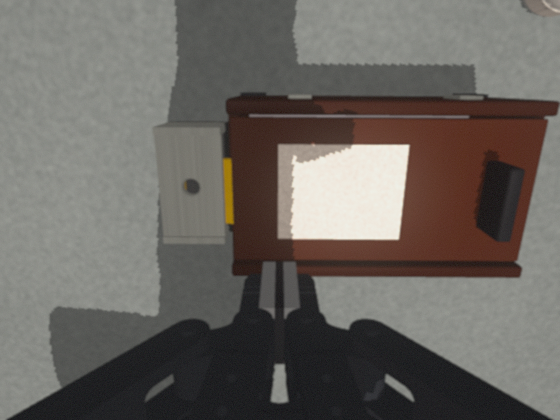

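The lid is shut and the yellow tongue sits under the ear. The hole is at (192,186) and the ear corners are at (157,127), (221,121), (224,237) and (163,237).

```bash
python3 - <<'E'
from h import *
d=pickle.load(open("w1.pkl","rb")); W=cloud(d)
g=cv2.cvtColor(d["pixels"],cv2.COLOR_BGR2GRAY); c=g[174:200,180:206]
m=(c<c.min()+45); v,u=np.nonzero(m); print(m.sum(),u.mean()+180,v.mean()+174)
hole=at_h(d,u.mean()+180,v.mean()+174,118); print("hole",hole)
m=(abs(W[...,2]-118)<5)&(W[...,1]>98); P=W[m]; print(cv2.minAreaRect(P[:,:2].astype(np.float32)),P[:,2].mean())
m=(abs(W[...,2]-110)<7)&(W[...,1]<100)&(W[...,0]>480)&(W[...,1]>-120); P=W[m]; print(cv2.minAreaRect(P[:,:2].astype(np.float32)),np.median(P[:,2]))
# red pin approach
print(go([471,-338,240],13))
E
python3 - <<'E'
import cv2
i=cv2.imread("pics/w1.png")[110:250,140:250]
cv2.imwrite("pics/w1c.png",cv2.resize(i,None,fx=4,fy=4,interpolation=3))
E
```

```text
233 191.1459227467811 186.3733905579399
hole [551.51380979 138.84210905 118.        ]
((556.1569213867188, 134.0847625732422), (71.63639068603516, 124.5442123413086), 89.9742202758789) 117.54115863462165
((574.55810546875, 6.854484558105469), (130.29080200195312, 219.50555419921875), 12.851436614990234) 107.98627853032286
(array([-0.1749,  0.3848, -0.0005]), array([-0.08,  0.1 ,  0.17]))
```

View pics/w1c.png

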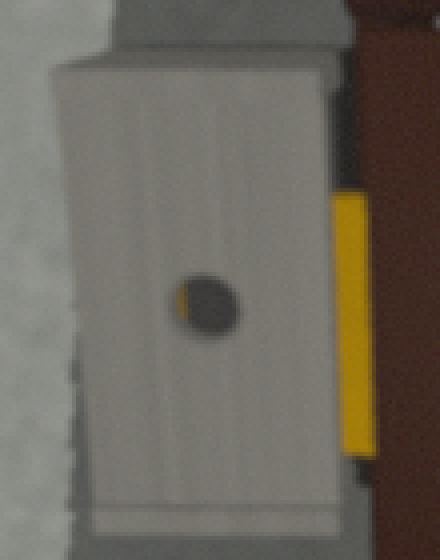

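The crop shows the hole centre at crop (207,306), which is pixel (191.75,186.5). A yellow sliver of the tongue shows at its left edge. That puts the hole at about (551.6,138.5), roughly 4 mm from the mark, which is within the stated range. Next is the pin.

Call:
{"fn": "jog_arm", "kwargs": {"moves": [-0.019,0.043,0,0,0,0,0,-0.038,0.086,0,0,0,0,0.6,-0.057,0.129,0,0,0,0,0.6,-0.076,0.172,0,0,0,0,0.6,-0.095,0.215,0,0,0,0,0.6,-0.115,0.258,0,0,0,0,0.6,-0.135,0.301,0,0,0,0,0.6,-0.155,0.344,0,0,0,0,0.6,-0.175,0.385,0,0,0,0,0.6,-0.175,0.385,0,0,0,0,0.6]}}

```text
clock: 4.4
ee_pos: [468.5, -345.3, 239.4]
orientation: [0.0, 0.994, 0.109, -0.001]
wrist_force: [0.2, 0.6, -1.0]
width: 51.4
grasp_force: 0.0
```

Run:
```python
from h import *
d=snap("wrist","w2"); W=cloud(d); px=d["pixels"].astype(int); B,G,Rr=px[...,0],px[...,1],px[...,2]
m=(Rr>110)&(G<70)&(B<70)&(abs(W[...,2]-115)<4); P=W[m]; print(m.sum(),P.mean(0),cv2.minAreaRect(P[:,:2].astype(np.float32)))
v,u=np.nonzero(m); print(u.mean(),v.mean(),at_h(d,u.mean(),v.mean(),115))
s=read_state(); print(s["ee_pos"],s["width"])
c=P[:,:2].mean(0); print(go([*c,95],13))
cv2.imwrite("pics/w2c.png",d["pixels"][80:300,150:420].repeat(2,0).repeat(2,1))
```

```text
498 [ 468.5529924  -343.99940087  114.38505424] ((468.2864074707031, -343.8643493652344), (16.60476303100586, 15.51522159576416), 12.906048774719238)
275.29116465863456 201.8574297188755 [ 468.76344213 -343.95810909  115.        ]
[ 469.11425162 -342.75934796  239.40384978] 51.26893638653999
(array([-0.0007,  0.0013,  0.1444]), array([-0.08,  0.04, -0.34]))
```

View pics/w2c.png

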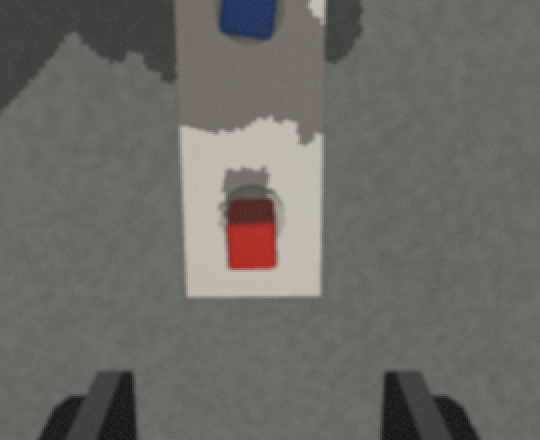

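The lit red top is at pixel (276,202.5) and square to the jaws, and the blue pin is well clear. I'll descend and grip.

Call:
{"fn": "jog_arm", "kwargs": {"moves": [-0.0005,0.0012,0.045,0,0,-0.3,0.6,-0.0005,0.0012,0.09,0,0,-0.3,0.6,-0.0005,0.0012,0.125,0,0,-0.3,0.6,-0.0005,0.0012,0.144,0,0,-0.3,0.6,-0.0005,0.0012,0.144,0,0,-0.3,0.6,-0.0005,0.0012,0.144,0,0,-0.3,0,-0.0005,0.0012,0.144,0,0,-0.3,0,-0.0005,0.0012,0.144,0,0,-0.3,0,-0.0005,0.0012,0.144,0,0,-0.3,0,-0.0005,0.0012,0.144,0,0,-0.3,0]}}

```text
clock: 5.45
ee_pos: [471.8, -341.7, 98.2]
orientation: [0.001, 0.993, 0.116, 0.001]
wrist_force: [-0.1, 0.2, 5.9]
width: 16.9
grasp_force: 59.4
```

Run:
```python
from h import *
for i in range(3):
    s=read_state(); print(s["ee_pos"],s["orientation"].round(4),s["wrist_force"],s["ft_torque"],s["width"]);
```

```text
[ 471.84904476 -341.71523302   98.15348536] [9.000e-04 9.933e-01 1.157e-01 1.400e-03] [-0.1264528   0.24233368  5.93530944] [ 0.30451005  0.02598648 -0.01662941] 16.92789313036996
[ 471.84904476 -341.71523302   98.15348536] [9.000e-04 9.933e-01 1.157e-01 1.400e-03] [-0.1264528   0.24233368  5.93530944] [ 0.30451005  0.02598648 -0.01662941] 16.92789313036996
[ 471.84904476 -341.71523302   98.15348536] [9.000e-04 9.933e-01 1.157e-01 1.400e-03] [-0.1264528   0.24233368  5.93530944] [ 0.30451005  0.02598648 -0.01662941] 16.92789313036996
```

Call:
{"fn": "jog_arm", "kwargs": {"moves": [0,0,-0.03,0,0,0,0,0,0,-0.07,0,0,0,0,0,0,-0.11,0,0,0,0,0,0,-0.15,0,0,0,0,0,0,-0.15,0,0,0,0,0,0,-0.15,0,0,0,0]}}

```text
clock: 6.05
ee_pos: [471.2, -341.6, 247.6]
orientation: [0.001, 0.993, 0.116, 0.001]
wrist_force: [-0.2, -0.0, -1.3]
width: 17.2
grasp_force: 59.9
```

Run:
```python
from h import *
for i in range(3):
    s=read_state(); print(s["ee_pos"],s["orientation"].round(4),s["wrist_force"],s["ft_torque"],s["width"],s["grasp_force"]); 
print(go([552,138.5,230],13))
d=snap("wrist","w3"); W=cloud(d); px=d["pixels"].astype(int); B,G,Rr=px[...,0],px[...,1],px[...,2]
m=(Rr>80)&(G<60)&(B<60); v,u=np.nonzero(m); print(m.sum(),u.mean(),v.mean())
```

```text
[ 471.16211744 -341.5584972   247.56112448] [0.001  0.9933 0.1157 0.001 ] [-0.18600215 -0.04572229 -1.27716973] [0.0048959  0.03728346 0.01679917] 17.249488571036835 59.943135380744934
[ 471.16211744 -341.5584972   247.56112448] [0.001  0.9933 0.1157 0.001 ] [-0.18600215 -0.04572229 -1.27716973] [0.0048959  0.03728346 0.01679917] 17.249488571036835 59.943135380744934
[ 471.16211744 -341.5584972   247.56112448] [0.001  0.9933 0.1157 0.001 ] [-0.18600215 -0.04572229 -1.27716973] [0.0048959  0.03728346 0.01679917] 17.249488571036835 59.943135380744934
(array([ 0.1889, -0.4487,  0.0169]), array([ 0.12, -0.11,  0.28]))
3299 279.45256138223704 313.31706577750833
```

View pics/w3.png

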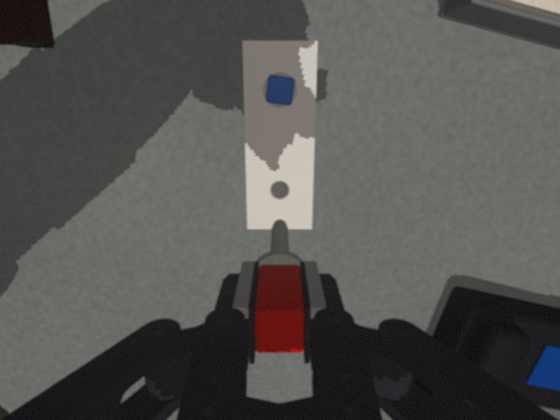

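The pin is gripped straight, with its tip at (279.5,222) and the stand hole empty. I'll move to hover beside the hasp and look at the tip and hole in one picture.

Call:
{"fn": "jog_arm", "kwargs": {"moves": [0.012,-0.03,0,0,0,0,0,0.028,-0.07,0,0,0,0,0,0.045,-0.113,0,0,0,0,0,0.062,-0.156,0,0,0,0,0,0.079,-0.2,0,0,0,0,0,0.096,-0.243,0,0,0,0.3,0,0.113,-0.286,0,0,0,0.3,0,0.13,-0.33,0,0,0,0.3,0,0.147,-0.373,0,0,0,0.3,0,0.162,-0.41,0,0,0,0.3,0]}}

```text
clock: 7.1
ee_pos: [532.7, 97.3, 244.3]
orientation: [0.0, 0.994, 0.114, -0.002]
wrist_force: [0.9, -0.2, -0.4]
width: 17.1
grasp_force: 59.9
```

Call:
{"fn": "jog_arm", "kwargs": {"moves": [0.008,-0.02,0,0,0,0,0,0.013,-0.032,0.004,0,0,0,0,0.015,-0.037,0.009,0,0,0,0,0.015,-0.039,0.013,0,0,0,0,0.015,-0.039,0.013,0,0,0,0,0.015,-0.039,0.013,0,0,0,0,0.015,-0.039,0.013,0,0,0,0,0.015,-0.039,0.013,0,0,0,0]}}

```text
clock: 7.9
ee_pos: [541.4, 130.4, 233.7]
orientation: [-0.002, 0.993, 0.117, 0.0]
wrist_force: [0.0, -0.0, -1.2]
width: 16.9
grasp_force: 59.9
```

Run:
```python
from h import *
s=read_state(); print(s["clock"],s["ee_pos"],s["orientation"].round(4),s["wrist_force"],s["joint_vel"].round(3))
d=snap("wrist","w4")
I=d["pixels"][110:310,180:380]; cv2.imwrite("pics/w4c.png",cv2.resize(I,(600,600),interpolation=cv2.INTER_CUBIC))
```

```text
7.9 [541.40852564 130.40719968 233.67976502] [-0.0025  0.9931  0.117   0.    ] [ 0.01516721 -0.01196878 -1.20409402] [ 0.007 -0.     0.001  0.001 -0.     0.002]
```

View pics/w4c.png

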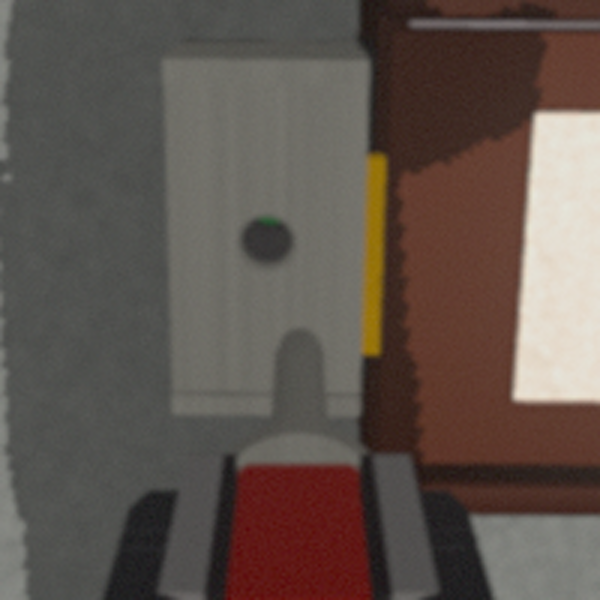

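Crop: hole centre at (267,239), which is px (269,189.7). The near edge of the pin tip is at (300,328), which is px (280,219.3). The green plunger is visible through the hole.

Run:
```python
from h import *
d=pickle.load(open("w4.pkl","rb")); H=np.array(d["hand_eye"])
def tool(u,v,zt):
    ray=H[:3,:3]@np.array([(u-d["cx"])/d["fx"],(v-d["cy"])/d["fy"],1]); o=H[:3,3]; return o+ray*(zt-o[2])/ray[2]
W=cloud(d); print("ear z from depth",np.nanmedian(W[150:175,240:300,2]))
for dz in(113.5,115.7,118): print("hole",tool(269,189.7,dz))
for dz in(90,92,94): print("tip edge",tool(280,219.3,dz))
print(at_h(d,269,189.7,118))
d3=pickle.load(open("w3.pkl","rb"));
```

```text
ear z from depth 117.54335673204346
hole [ 12.47259386  -5.41887926 113.5       ]
hole [ 11.87925736  -5.47684454 115.7       ]
hole [ 11.25895103  -5.5374446  118.        ]
tip edge [-6.25984737e-02  1.81464716e+00  9.00000000e+01]
tip edge [-0.77500139  1.82258394 92.        ]
tip edge [-1.48740431  1.83052072 94.        ]
[551.62027081 139.06937025 118.        ]
```

Call:
{"fn": "jog_arm", "kwargs": {"moves": [0.008,-0.004,0,0,0,0,0,0.016,-0.0073,0.004,0,0,0,0,0.016,-0.0073,0.01,0,0,0,0,0.016,-0.0073,0.015,0,0,0,0,0.016,-0.0073,0.015,0,0,0,0,0.016,-0.0073,0.015,0,0,0,0,0.016,-0.0073,0.015,0,0,0,0,0.016,-0.0073,0.015,0,0,0,0]}}

```text
clock: 8.75
ee_pos: [555.9, 138.6, 218.6]
orientation: [-0.004, 0.993, 0.12, -0.0]
wrist_force: [0.1, 0.0, -0.7]
width: 16.9
grasp_force: 59.9
```

Run:
```python
from h import *
s=read_state(); print(s["clock"],s["ee_pos"],s["orientation"].round(4),s["wrist_force"],s["ft_torque"],s["joint_vel"].round(3))
d=snap("wrist","w5")
I=d["pixels"][150:270,220:340]; cv2.imwrite("pics/w5c.png",cv2.resize(I,(600,600),interpolation=cv2.INTER_CUBIC))
```

```text
8.75 [555.9258797  138.59553056 218.63469005] [-4.000e-03  9.927e-01  1.202e-01 -3.000e-04] [ 0.12649385  0.00301995 -0.74450059] [-0.06819089 -0.03508773  0.04026881] [-0.001 -0.    -0.     0.001  0.001  0.002]
```

View pics/w5c.png

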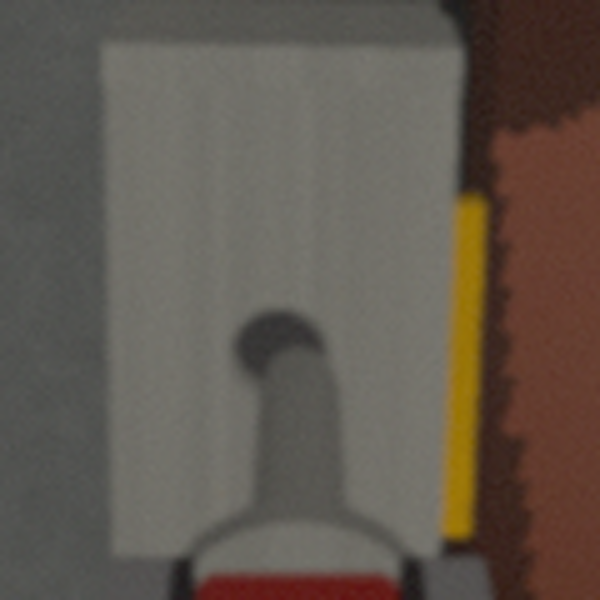

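Crop: hole centre near (280,353), which is px (276,220.6). The tip's near edge is at (298,347), which is px (279.6,219.4). The tip needs to go about 2.5 mm towards the image's left.

Run:
```python
from h import *
d=pickle.load(open("w5.pkl","rb")); H=np.array(d["hand_eye"])
def tool(u,v,zt):
    ray=H[:3,:3]@np.array([(u-d["cx"])/d["fx"],(v-d["cy"])/d["fy"],1]); o=H[:3,3]; return o+ray*(zt-o[2])/ray[2]
h=tool(276,220.6,100.6); t=tool(279.6,219.4,92)-[4.2,0,0]; print(h,t,h-t)
print("hole top edge",tool(276,150/1+310/5+0,100.6), "left/right",tool(220+234/5,220.6,100.6),tool(220+325/5,220.6,100.6))
print(go(read_state()["ee_pos"],13))
```

```text
[ -4.73653313  -0.73413736 100.6       ] [-5.04917507  1.56985972 92.        ] [ 0.31264194 -2.30399708  8.6       ]
hole top edge [  1.12835868  -0.71699212 100.6       ] left/right [ -4.73087389  -6.68435783 100.6       ] [ -4.74206971   5.08711411 100.6       ]
(array([0., 0., 0.]), array([-0.45, -0.02,  0.8 ]))
```

Call:
{"fn": "jog_arm", "kwargs": {"moves": [0.0003,-0.003,0,-0.45,0,0,0,0.0003,-0.003,0.003,-0.45,0,0,0,0.0003,-0.003,0.006,-0.45,0,0,0,0.0003,-0.003,0.007,-0.45,0,0,0,0.0003,-0.003,0.008,-0.45,0,0,0,0.0003,-0.003,0.009,-0.45,0,0,0,0.0003,-0.003,0.01,-0.45,0,0,0,0.0003,-0.003,0.0105,-0.45,0,0,0,0.0003,-0.003,0.0105,-0.45,0,0,0]}}

```text
clock: 9.7
ee_pos: [556.2, 139.2, 208.6]
orientation: [-0.001, 0.993, 0.122, 0.0]
wrist_force: [-1.3, 0.2, 6.3]
width: 17.3
grasp_force: 60.6
```

```bash
cat > st.py <<'E'
from h import *
s=read_state(); print(s["clock"],s["ee_pos"].round(2),"F",s["wrist_force"].round(2),"M",s["ft_torque"].round(3),s["width"].round(1)); print(go(s["ee_pos"],13)[1])
E
python3 st.py
```

```text
Traceback (most recent call last):
  File "st.py", line 2, in <module>
    s=read_state(); print(s["clock"],s["ee_pos"].round(2),"F",s["wrist_force"].round(2),"M",s["ft_torque"].round(3),s["width"].round(1)); print(go(s["ee_pos"],13)[1])
                                                                                                                    ^^^^^^^^^^^^^^^^
AttributeError: 'float' object has no attribute 'round'
```

Call:
{"fn": "jog_arm", "kwargs": {"moves": [0,0,-0.004,0,0,0,0,0,0,-0.006,0,0,0,0,0,0,-0.006,0,0,0,0,0,0,-0.006,0,0,0,0]}}

```text
clock: 10.1
ee_pos: [556.0, 139.1, 213.7]
orientation: [-0.001, 0.993, 0.122, -0.0]
wrist_force: [-0.6, 1.1, -1.2]
width: 17.1
grasp_force: 60.1
```

```bash
sed -i 's/s\["width"\].round(1)/s["width"]/' st.py; python3 st.py
python3 - <<'E'
from h import *
d=snap("wrist","w6")
g=cv2.cvtColor(d["pixels"],cv2.COLOR_BGR2GRAY); g5=cv2.cvtColor(pickle.load(open("w5.pkl","rb"))["pixels"],cv2.COLOR_BGR2GRAY)
for G in(g5,g):
    print("cols 262..294")
    for v in range(206,246,2): print(v,*["%3d"%x for x in G[v,260:300:2]])
E
```

```text
10.1 [556.04 139.14 213.69] F [-0.6   1.13 -1.21] M [0.047 0.041 0.002] 17.07596874632544
[-0.13  0.01  1.03]
cols 262..294
206 109 111 115 110 112 111 112 111 113 112 114 110 111 112 113 108 111 113 112 115
208 109 111 112 111 109 111 112 111 111 112 115 113 109 111 112 108 109 114 114 114
210 110 112 114 112 110 113 111 110 112 113 116 112 111 111 112 111 112 111 113 111
212 107 111 114 110 108 100  86  77  75  84  98 110 110 111 111 111 107 111 113 114
214 109 114 114 109 100  70  54  52  55  59  66  88 106 113 113 110 113 112 113 111
216 109 112 113 103  71  57  54  55  57  53  56  64  93 112 111 110 110 112 113 111
218 109 112 112  91  57  56  55  56  56  61  61  57  78 106 112 112 114 112 113 111
220 108 110 113  93  61  54  54  59  71  78  79  77  77 104 112 111 110 111 112 110
222 109 111 114  98  72  53  55  72  81  83  83  86  87 103 111 111 113 113 111 112
224 109 112 113 101  87  70  62  78  80  82  84  87  85  95 109 109 110 112 114 114
226 109 112 114 107 100  89  79  78  82  85  85  84  88  89 107 109 114 112 113 111
228 108 112 116 108 107 100  85  80  84  86  87  88 
[... 1697 characters left out ...]
  87 105 111 112 113 113 113
230 109 115 118 110 102  95  83  80  83  87  89  88  89  86 104 112 111 112 114 111
232 112 112 114 109 107 105  83  79  83  84  87  87  89  86 103 112 115 113 114 114
234 112 112 113 110 112 105  84  82  84  83  87  90  89  85 102 114 112 114 113 112
236 110 113 113 111 110 106  79  79  83  86  88  88  87  84 100 110 111 113 113 114
238 111 112 115 108 110 101  80  83  88  86  88  87  90  86 100 112 111 114 114 111
240 110 116 114 110 108 101  81  80  86  88  88  86  87  86  96 113 111 115 115 112
242 108 114 115 110 110 100  80  83  82  87  86  88  87  85  95 113 113 114 113 113
244 111 114 115 111 108  98  81  81  85  85  86  88  88  86  95 112 111 114 114 113
```

Call:
{"fn": "jog_arm", "kwargs": {"moves": [0,-0.0015,0,0,0,0,0,0,-0.003,0,0,0,0,0,0,-0.003,0,0,0,0,0,0,-0.003,0,0,0,0,0]}}

```text
clock: 10.55
ee_pos: [555.6, 140.8, 213.8]
orientation: [-0.002, 0.992, 0.123, -0.0]
wrist_force: [-0.3, 0.2, -1.4]
width: 17.3
grasp_force: 60.1
```

```bash
cat > look.py <<'E'
from h import *
import sys
d=snap("wrist",sys.argv[1]); g=cv2.cvtColor(d["pixels"],cv2.COLOR_BGR2GRAY)
for v in range(208,240,2): print(v,*["%3d"%x for x in g[v,260:300:2]])
E
python3 st.py; python3 look.py w7
```

```text
10.55 [555.61 140.78 213.81] F [-0.27  0.23 -1.44] M [-0.025 -0.023  0.02 ] 17.333910755655058
[-0.2   0.01  1.17]
208 110 109 112 116 112 109 111 111 114 113 113 115 116 109 110 113 110 114 113 114
210 112 109 112 117 113 112 111 112 115 112 113 115 115 111 110 112 110 112 113 114
212 112 109 113 113 113 111 109 111 113 114 114 114 115 111 112 112 113 112 112 113
214 111 109 112 115 111 109 109 103  95  88  96 107 111 112 110 112 111 110 112 112
216 114 110 114 116 111 106  90  68  58  57  58  70  90 106 112 115 110 112 112 115
218 111 110 112 114 109  91  62  53  53  59  62  56  66  92 111 113 109 113 111 114
220 111 110 112 116 104  68  54  60  73  79  78  79  64  72 103 113 110 111 109 113
222 111 109 111 115 101  63  55  70  79  85  84  86  82  70  98 110 115 114 113 112
224 111 108 110 115 101  69  64  78  82  83  83  85  87  82  99 111 109 112 112 115
226 112 111 113 115 106  87  77  80  82  85  84  86  86  85 102 112 109 112 111 111
228 111 110 112 115 111  98  84  82  86  86  84  86  86  84 103 113 111 113 112 113
230 111 109 112 115 110 104  84  81  85  86  88  90  88  86 105 112 113 111 113 112
232 112 109 110 115 111 108  82  82  83  88  87  88  86  86 106 113 111 113 111 112
234 111 108 111 114 112 106  84  82  84  86  87  89  90  87 102 113 113 112 114 114
236 112 108 113 114 113 104  81  83  82  83  88  88  88  85  99 113 110 112 115 113
238 109 110 113 114 112 101  83  83  82  86  87  86  87  84 103 110 112 112 113 112
```

Call:
{"fn": "jog_arm", "kwargs": {"moves": [0,-0.001,0,0,0,0,0,0,-0.001,0.002,0,0,0,0,0,-0.001,0.003,0,0,0,0,0,-0.001,0.004,0,0,0,0,0,-0.001,0.005,0,0,0,0,0,-0.001,0.006,0,0,0,0,0,-0.001,0.006,0,0,0,0]}}

```text
clock: 11.3
ee_pos: [555.4, 141.3, 207.7]
orientation: [-0.002, 0.992, 0.124, -0.0]
wrist_force: [0.3, 0.2, -0.1]
width: 17.1
grasp_force: 60.1
```

```bash
python3 st.py
```

```text
11.3 [555.39 141.27 207.68] F [ 0.3   0.23 -0.09] M [ 0.021 -0.048 -0.005] 17.10159765109332
[-0.22  0.02  1.21]
```

Call:
{"fn": "jog_arm", "kwargs": {"moves": [0,0,0.001,0,0,0,0,0,0,0.002,0,0,0,0,0,0,0.003,0,0,0,0,0,0,0.004,0,0,0,0,0,0,0.005,0,0,0,0,0,0,0.006,0,0,0,0,0,0,0.007,0,0,0,0,0,0,0.008,0,0,0,0,0,0,0.008,0,0,0,0]}}

```text
clock: 12.2
ee_pos: [555.4, 141.3, 199.7]
orientation: [-0.002, 0.992, 0.124, -0.0]
wrist_force: [0.0, -0.1, -1.1]
width: 17.4
grasp_force: 60.1
```

```bash
python3 st.py
```

```text
12.2 [555.41 141.3  199.67] F [ 0.   -0.08 -1.08] M [ 0.005 -0.046 -0.02 ] 17.353911562983424
[-0.22  0.02  1.21]
```

Call:
{"fn": "jog_arm", "kwargs": {"moves": [0,0,0.002,0,0,0,0,0,0,0.004,0,0,0,0,0,0,0.006,0,0,0,0,0,0,0.008,0,0,0,0,0,0,0.01,0,0,0,0,0,0,0.012,0,0,0,0,0,0,0.014,0,0,0,0,0,0,0.016,0,0,0,0,0,0,0.018,0,0,0,0,0,0,0.018,0,0,0,0]}}

```text
clock: 13.2
ee_pos: [555.3, 141.3, 181.5]
orientation: [-0.002, 0.992, 0.124, -0.001]
wrist_force: [-0.4, -0.2, -0.4]
width: 17.2
grasp_force: 60.1
```

```bash
python3 st.py
```

```text
13.2 [555.27 141.32 181.49] F [-0.44 -0.23 -0.37] M [ 0.003 -0.041 -0.022] 17.176684982593116
[-0.22  0.04  1.2 ]
```

Tip is ~7 mm above the lower ear, with no contact. I'll go through it slowly.

Call:
{"fn": "jog_arm", "kwargs": {"moves": [0,0,0.002,0,0,0,0,0,0,0.004,0,0,0,0,0,0,0.005,0,0,0,0,0,0,0.006,0,0,0,0,0,0,0.007,0,0,0,0,0,0,0.008,0,0,0,0,0,0,0.009,0,0,0,0,0,0,0.009,0,0,0,0]}}

```text
clock: 14.0
ee_pos: [555.4, 141.4, 172.7]
orientation: [-0.002, 0.992, 0.124, -0.0]
wrist_force: [-0.6, -0.8, -1.1]
width: 17.1
grasp_force: 60.1
```

```bash
python3 st.py
```

```text
14.0 [555.39 141.4  172.74] F [-0.58 -0.77 -1.15] M [-0.007 -0.044  0.028] 17.11237487587551
[-0.22  0.02  1.2 ]
```

Call:
{"fn": "jog_arm", "kwargs": {"moves": [0,0,0.001,0,0,0,0,0,0,0.002,0,0,0,0,0,0,0.003,0,0,0,0,0,0,0.004,0,0,0,0,0,0,0.005,0,0,0,0,0,0,0.006,0,0,0,0,0,0,0.007,0,0,0,0,0,0,0.008,0,0,0,0,0,0,0.008,0,0,0,0]}}

```text
clock: 14.9
ee_pos: [555.4, 141.4, 164.7]
orientation: [-0.002, 0.992, 0.124, -0.0]
wrist_force: [-0.9, -0.4, -1.2]
width: 17.4
grasp_force: 60.1
```

```bash
python3 st.py
```

```text
14.9 [555.37 141.43 164.68] F [-0.93 -0.39 -1.2 ] M [ 0.034 -0.051  0.029] 17.390713727164176
[-0.22  0.02  1.2 ]
```

Call:
{"fn": "jog_arm", "kwargs": {"moves": [0,0,0.002,0,0,0,0,0,0,0.004,0,0,0,0,0,0,0.006,0,0,0,0,0,0,0.008,0,0,0,0,0,0,0.01,0,0,0,0,0,0,0.012,0,0,0,0,0,0,0.014,0,0,0,0,0,0,0.016,0,0,0,0,0,0,0.017,0,0,0,0,0,0,0.017,0,0,0,0]}}

```text
clock: 15.9
ee_pos: [555.7, 141.6, 148.4]
orientation: [-0.002, 0.992, 0.124, 0.0]
wrist_force: [-0.8, -0.4, 5.6]
width: 17.1
grasp_force: 60.5
```

```bash
python3 st.py
```

```text
15.9 [555.73 141.55 148.37] F [-0.79 -0.4   5.63] M [-0.189  0.324  0.077] 17.0738211320579
[-0.22 -0.05  1.2 ]
```

Call:
{"fn": "jog_arm", "kwargs": {"moves": [0,0,0.001,0,0,0,0,0,0,0.002,0,0,0,0,0,0,0.003,0,0,0,0,0,0,0.004,0,0,0,0,0,0,0.004,0,0,0,0]}}

```text
clock: 16.4
ee_pos: [555.7, 141.5, 144.2]
orientation: [-0.002, 0.992, 0.124, 0.0]
wrist_force: [-1.6, -0.8, 5.1]
width: 17.0
grasp_force: 60.5
```

```bash
python3 st.py
```

```text
16.4 [555.7  141.55 144.21] F [-1.58 -0.77  5.14] M [-0.129  0.196  0.043] 16.982277890953178
[-0.22 -0.04  1.2 ]
```

Call:
{"fn": "jog_arm", "kwargs": {"moves": [0,0,0.0005,0,0,0,0,0,0,0.001,0,0,0,0,0,0,0.0015,0,0,0,0,0,0,0.0015,0,0,0,0]}}

```text
clock: 16.8
ee_pos: [555.7, 141.6, 142.9]
orientation: [-0.002, 0.992, 0.124, 0.0]
wrist_force: [-1.0, -0.3, 7.1]
width: 17.2
grasp_force: 60.9
```

```bash
python3 st.py
```

```text
16.8 [555.73 141.56 142.89] F [-1.01 -0.28  7.11] M [-0.146  0.409  0.019] 17.221922415151568
[-0.22 -0.04  1.2 ]
```

Call:
{"fn": "jog_arm", "kwargs": {"moves": [0,0,0.0005,0,0,0,0,0,0,0.001,0,0,0,0,0,0,0.001,0,0,0,0]}}

```text
clock: 17.1
ee_pos: [555.7, 141.5, 142.3]
orientation: [-0.002, 0.992, 0.124, 0.0]
wrist_force: [-3.0, -0.5, 10.8]
width: 17.0
grasp_force: 61.2
```

```bash
python3 st.py
```

```text
17.1 [555.74 141.53 142.32] F [-3.01 -0.5  10.81] M [-0.285  0.657 -0.016] 17.008970102638212
[-0.21 -0.05  1.2 ]
```

Call:
{"fn": "jog_arm", "kwargs": {"moves": [0,0,0.0005,0,0,0,0,0,0,0.001,0,0,0,0,0,0,0.001,0,0,0,0]}}

```text
clock: 17.4
ee_pos: [555.8, 141.6, 141.8]
orientation: [-0.002, 0.992, 0.124, 0.0]
wrist_force: [-4.5, -1.4, 13.4]
width: 17.5
grasp_force: 61.7
```

```bash
python3 st.py
```

```text
17.4 [555.75 141.56 141.75] F [-4.51 -1.43 13.44] M [-0.376  0.951 -0.017] 17.487418983605785
[-0.21 -0.07  1.2 ]
```

Call:
{"fn": "jog_arm", "kwargs": {"moves": [0,0,0,0,0,0,0.5,0,0,0,0,0,0,0.5,0,0,0,0,0,0,0.5,0,0,0,0,0,0,0.5,0,0,0,0,0,0,0.5]}}

```text
clock: 17.9
ee_pos: [555.3, 141.5, 140.1]
orientation: [-0.002, 0.992, 0.124, -0.0]
wrist_force: [-0.1, -0.4, -0.0]
width: 42.7
grasp_force: 0.0
```

Call:
{"fn": "jog_arm", "kwargs": {"moves": [0,0,-0.01,0,0,0,0.5,0,0,-0.03,0,0,0,0.5,0,0,-0.06,0,0,0,0.5,0,0,-0.09,0,0,0,0.5,0,0,-0.12,0,0,0,0.5,0,0,-0.12,0,0,0,0.5,0,0,-0.12,0,0,0,0.5]}}

```text
clock: 18.6
ee_pos: [556.1, 141.2, 261.6]
orientation: [-0.002, 0.992, 0.124, 0.001]
wrist_force: [0.5, 0.3, -1.2]
width: 42.3
grasp_force: 0.0
```

Run:
```python
from h import *
d=snap("wrist","w9"); W=cloud(d); px=d["pixels"].astype(int); B,G,Rr=px[...,0],px[...,1],px[...,2]
red=(Rr>80)&(G<60)&(B<60)&(W[...,2]>150); P=W[red&(W[...,2]>155)]; print(red.sum(),np.nanmedian(P,0),np.nanpercentile(P[:,2],[10,50,90]))
m=(abs(W[...,2]-118)<12)&(W[...,1]>105); print("ear z",np.median(W[m][:,2]), read_state()["ee_pos"])
I=d["pixels"][100:320,140:420]; cv2.imwrite("pics/w9c.png",cv2.resize(I,(760,597),interpolation=cv2.INTER_CUBIC))
```

```text
751 [553.22048284 139.47616274 160.29049487] [159.07002977 160.29049487 161.11864814]
ear z 117.16205754662644 [555.41377221 141.07182601 260.30830713]
```

View pics/w9c.png

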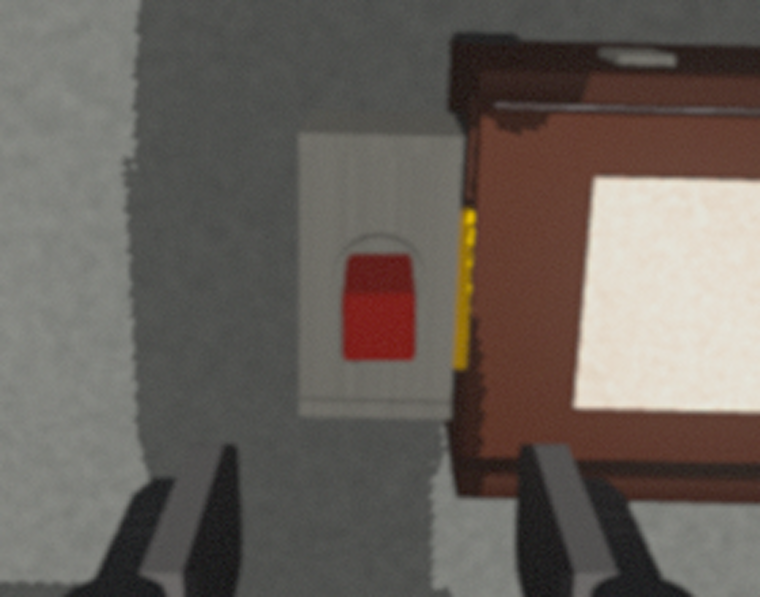

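The pin stands upright in the hasp. Its head top is at z 160.3, against 161 expected when seated, the collar sits on the ear, the lid is shut and the gripper is clear. I'll hand in the job.

```bash
python3 -c "
from h import *
print(order.finish_job())"
```

```text
the job is handed in; nothing more can be done
None
```

The lid is shut, the red pin is through all three hasp holes with its collar on the upper ear and released, and the job is handed in at about 19 s; no verdict was shown.

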